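Clip the lid onto the biscuit box

ROBOT

A 6-joint arm with a two-finger parallel gripper is mounted at the origin on the work surface. World frame = base frame: x ahead of the robot, y to its left, z up, the work surface at z = 0. Lengths are in m, angles in degrees, forces in N, time in s.
With the tool pointing down it reaches from about 0.25 to 0.725 m from the base axis. Payload 4 kg.
Tool frame: the origin (TCP) lies at the very end of the fingers, on their centre line; the grasp point (between the pads) lies manip.tcp_to_grasp behind it (manip.tcp_to_grasp is the distance from the TCP to the grasp point, in m); z points along the fingers, y is the line along which they close (so a half turn about z gives the same grasp; the last joint's range is limited). The gripper opens to 85 mm and grips with 20 to 120 N. Pads are 22 mm wide; open, the fingers measure 114 mm over their backs; the gripper's body (76 mm by 85 mm) begins 54 mm behind the grasp point. The pads swing forward as they close: fully open they stand 13 mm farther back than shut.
Start: joints at [67.208, 13.785, 0.286, 76.501, 0, 90], TCP at [0.194, 0.461, 0.231] pointing down, gripper open.
Joint ranges: [-155.79, 155.79], [-60.16, 107.12], [-62.33, 73.08], [-114, 123.19], [-81.49, 82.49], [-180, 180]. Speed limits (degrees/s): [159.86, 159.86, 180, 180, 180, 180].

INTERFACE

Orientations are given as [roll, pitch, yaw] about the fixed x, y, z axes, in that order (R = Rz(yaw) Ry(pitch) Rx(roll)).
In Python, from station import manip gives the robot as it stands.
- The arm moves only by the tool nudge_tcp, called after ">>>" by a JSON object that holds its "fn" and its "kwargs", one argument or row to a line. Schema: {"type":"object","properties":{"ticks":{"type":"object","properties":{"rows":{"type":"array","items":{"type":"array","items":{"type":"number"},"minItems":6,"maxItems":6},"minItems":1,"maxItems":8}},"additionalProperties":false,"required":["rows"]},"aperture":{"type":"number"},"squeeze":{"type":"number"},"only":{"type":"string"},"quiet":{"type":"boolean"},"lines":{"type":"string"}},"required":["ticks"],"additionalProperties":false}. ticks is an object whose key "rows" holds a list of rows, 1 to 8 of them, each of 6 numbers: dx, dy, dz in units of 5 mm, then a rotation vector rx, ry, rz in degrees; each row is the pose to reach, as a shift and turn from the pose commanded when the call began, along the tool's axes at that moment; what a row does not reach only later rows make up. A row lasts 1/12 s, in which the tool goes at most 0.0417 m and 7.16 degrees, less where a joint would pass 70% of its speed; a pose out of reach is approached as far as the arm can. aperture is the finger opening in m, set as the call begins (left out keeps the last). The fingers move at their own pace and stop on an object; squeeze is the grip in N (left out, the last holds). Time passes only in rows, so rows that do not move let the fingers close. The tool returns the time, the measured TCP pose, the force, the opening and the grip force at its end. only (a regular expression) keeps the lines of the reply that match it, lines (a string "A,B") keeps lines A to B, and quiet returns only ok. Input that does not fit is refused with a message, and nothing moves.
- manip.read_state(): the state, without advancing time (a new reading comes with each control period).
- manip.snapshot(name): name is "scene" or "top" or "wrist"; returns (picture, depth): 420x560x3 uint8, blue, green, red; 420x560 float32, m along the optical axis (not along the pixel's ray), 0 where there is no reading.
- manip.calibration(name): a dict with "fx", "fy", "cx", "cy" (pixels), "world_to_cam" (4x4, takes a point from world to camera coordinates). Camera axes: x right, y up, looking along -z (the intrinsics and any distortion apply to the point x, -y, -z); pixel columns grow to the right and rows downward; lengths in m; the calibration is good to about 2 mm. A picture is of the moment at which its call begins: read the wrist's pose just before it. calibration takes no time and is no camera call; for the wrist camera it gives the pose at the moment of the call.
- manip.finish_job(): hands the job in; it is judged then, once.
The state is a dict: "t": time; "joint_positions": joint angles; "qvel": joint speeds; "effort": joint torques, N m; "eef_pos": TCP position; "tcp_rot": TCP orientation; "force": force on the tool from outside, world axes, zero at the start; "ft_torque": the same for the moment, N m; "finger_gap": finger opening in m; "grip_force": force on a finger pad.
Only numpy, scipy, OpenCV 4.12 (cv2) and the standard library are available. Lean on these libraries where they do the work, as an engineer would, in place of code of your own. Each camera call takes 0.05 s, during which the arm holds its last target. There are 200 camera calls.

TASK

Put the loose lid on the box of biscuits with its clip flaps still up, so that it sits flat and right down on the rim, then fold all four flaps down around the rim until each one snaps shut against the side of the box. Set it down and press gently, only as hard as the snap needs, and leave the cutter, the cup and the shaker that stand between them where they are.

Things in the scene. Friction and masses are not known exactly. Their poses are not given: they have to be found in the camera images.
- box: white plastic food box, open on top, full of biscuits: outside 110 (its x) x 150 (its y) x 70 mm high, walls 3 mm, so the mouth is 104 x 144 mm. It stands on a black non-slip mat and does not move. Origin: centre of underside, z up. Its yaw lies within 0.35 rad of the world axes
- box_rim (a point): centre of the box's mouth at rim height, 70 mm above its origin. Low beside where each flap lands, two 6 mm thick sprung catches stick 19 mm out of the wall, flaring apart from 40 to 50 mm of clear gap, 51 mm above the box's origin
- lid: loose grey plastic lid, about 0.3 kg, lying flat on the table, right way up. Plate 114 (its x) x 154 (its y) x 6 mm, from 8 to 14 mm above its origin, over a skirt 8 mm high. Fits the box with x axes parallel, either way round. Origin: centre of the skirt's underside, z up. Its yaw lies within 0.35 rad of the world axes. While a flap is pressed it may shift by its play
- lid_skirt (a point): centre of the underside of the lid's skirt (same point as the lid's origin). The skirt is 101 x 141 mm outside at the top and tapers to 98 x 138 mm at the bottom; it drops into the box's mouth, 3 mm play a side at first, 1.3 mm at the end, until the plate rests on the rim: this point is then 62 mm above the box's origin, 8 mm below the rim
- lid_grip (a point): centre of the lid's grip bar: 12 mm wide (lid x), 64 mm long (lid y), standing 18 mm above the plate, from 14 to 32 mm above the lid's origin; this point is 24 mm above the lid's origin
- flap_front (a joint): angle of the clip flap on the lid's -x edge, rad. 0 = hanging down, pi/2 = level outward, more = raised; stops at 2.4. A light spring: it stays from about 1.6 to 2.2 and springs back if let go half-way. From about 0.45 rad its side edges push past the box's two sprung catches (6 to 15 N at the free edge, then it gives with a snap). Shut, it lies on the wall, between -0.25 and 0.05
- flap_front_hinge (a point): middle of that flap's hinge line: 58.5 mm from the lid's centre towards its -x, 11 mm above the lid's origin. The flap is a stiff plate 44 mm wide (along the edge), 28 mm long from the hinge, 3.5 mm thick; folding takes 1 to 3 N near its free edge until it meets the catches
- flap_front_edge (a point): middle of that flap's free edge, 28 mm from the hinge; hangs 25 mm below the box's rim when shut
- flap_back (a joint): angle of the clip flap on the lid's +x edge, rad. 0 = hanging down, pi/2 = level outward, more = raised; stops at 2.4. A light spring: it stays from about 1.6 to 2.2 and springs back if let go half-way. From about 0.45 rad its side edges push past the box's two sprung catches (6 to 15 N at the free edge, then it gives with a snap). Shut, it lies on the wall, between -0.25 and 0.05
- flap_back_hinge (a point): middle of that flap's hinge line: 58.5 mm from the lid's centre towards its +x, 11 mm above the lid's origin. The flap is a stiff plate 44 mm wide (along the edge), 28 mm long from the hinge, 3.5 mm thick; folding takes 1 to 3 N near its free edge until it meets the catches
- flap_back_edge (a point): middle of that flap's free edge, 28 mm from the hinge; hangs 25 mm below the box's rim when shut
- flap_left (a joint): angle of the clip flap on the lid's +y edge, rad. 0 = hanging down, pi/2 = level outward, more = raised; stops at 2.4. A light spring: it stays from about 1.6 to 2.2 and springs back if let go half-way. From about 0.45 rad its side edges push past the box's two sprung catches (6 to 15 N at the free edge, then it gives with a snap). Shut, it lies on the wall, between -0.25 and 0.05
- flap_left_hinge (a point): middle of that flap's hinge line: 78.5 mm from the lid's centre towards its +y, 11 mm above the lid's origin. The flap is a stiff plate 44 mm wide (along the edge), 28 mm long from the hinge, 3.5 mm thick; folding takes 1 to 3 N near its free edge until it meets the catches
- flap_left_edge (a point): middle of that flap's free edge, 28 mm from the hinge; hangs 25 mm below the box's rim when shut
- flap_right (a joint): angle of the clip flap on the lid's -y edge, rad. 0 = hanging down, pi/2 = level outward, more = raised; stops at 2.4. A light spring: it stays from about 1.6 to 2.2 and springs back if let go half-way. From about 0.45 rad its side edges push past the box's two sprung catches (6 to 15 N at the free edge, then it gives with a snap). Shut, it lies on the wall, between -0.25 and 0.05
- flap_right_hinge (a point): middle of that flap's hinge line: 78.5 mm from the lid's centre towards its -y, 11 mm above the lid's origin. The flap is a stiff plate 44 mm wide (along the edge), 28 mm long from the hinge, 3.5 mm thick; folding takes 1 to 3 N near its free edge until it meets the catches
- flap_right_edge (a point): middle of that flap's free edge, 28 mm from the hinge; hangs 25 mm below the box's rim when shut
- cutter: bystander: thin steel ring-shaped biscuit cutter, 48 mm across, 22 mm high. Origin: centre of its underside
- cup: bystander: white mug-shaped measuring cup, 68 mm across, 62 mm high, handle at its +y. Origin: centre of its underside
- shaker: bystander: small glass shaker, 42 mm across, 85 mm high. Origin: centre of its underside

How it is judged (in metres and radians):
On the way:
1. the lid sits flat and fully down on the box's rim, all four flaps still up (z of lid in the frame of box between 0.0585 and 0.0645 m and x of lid in the frame of box between -0.006 and 0.006 m and y of lid in the frame of box between -0.006 and 0.006 m and angle between lid's own z axis and vertical below 0.04 rad and angle between the x axis of lid and the x axis of box, either way round below 0.08 rad and value of joint each of flap_front, flap_back, flap_left, flap_right above 1 rad), for 0.2 s.
At the end, for the whole second after the job is handed in: The lid sits level on the box's rim (within 6 mm of centre, about 3 mm of its full depth, 0.04 rad of tilt, 0.08 rad of yaw), at rest, and all four flaps hang shut against the box: each flap angle below 0.15 rad (z of lid in the frame of box between 0.0585 and 0.0645 m and x of lid in the frame of box between -0.006 and 0.006 m and y of lid in the frame of box between -0.006 and 0.006 m and angle between lid's own z axis and vertical below 0.04 rad and angle between the x axis of lid and the x axis of box, either way round below 0.08 rad and value of joint each of flap_front, flap_back, flap_left, flap_right below 0.15 rad and linear speed of lid below 0.02 m/s); the robot touches nothing.
It fails at once if a flap is pressed so hard that the lid and flaps bear on the box with more than 50 N (contact force between lid and box above 50 N and value of joint any of flap_front, flap_back, flap_left, flap_right below 1 rad).
It fails at once if the lid is slammed or leaned onto the box with more than 150 N (contact force between lid and box above 150 N).
It fails at once if the gripper or arm pushes on the box itself with more than 30 N (contact force between the arm and box above 30 N).
It fails at once if a bystander is shifted more than 30 mm (distance of any of cutter, cup, shaker from where it was at the start of the episode above 0.03 m).
It also fails if it takes over 69 s, if anything falls off the work surface, if the arm or the gripper's body presses on something with over 40 N, if the wrist force passes 120 N, or if a joint passes its speed limit or range.

## Working session

There is one attempt and no reset: what is moved stays moved. The work goes in short steps, Python scripts to look and compute and a tool call to move; the robot and the scene stay as the last step left them, time stands still between calls to the robot, and variables do not carry over. Pictures are saved under pics/ and viewed, at most 10 in all, crops included, and the job is handed in when it is done.

```bash
ls; mkdir -p pics
```

Create h.py:
```python
import numpy as np, cv2
from station import manip
def cloud(name):
    c=manip.calibration(name); p,d=manip.snapshot(name)
    v,u=np.mgrid[0:d.shape[0],0:d.shape[1]]
    X=np.stack([(u-c['cx'])/c['fx']*d,-(v-c['cy'])/c['fy']*d,-d],-1)
    M=np.linalg.inv(c['world_to_cam'])
    W=X@M[:3,:3].T+M[:3,3]; W[d==0]=np.nan
    return p,W
```

Run:
```python
from h import *
for n in ('top','scene'):
    p,W=cloud(n); cv2.imwrite(f'pics/{n}0.png',p); np.save(f'pics/{n}0.npy',W)
    c=manip.calibration(n); print({k:c[k] for k in c})
print(manip.read_state(), manip.tcp_to_grasp)
```

```text
pics
station.py
{'fx': 511.76625312399443, 'fy': 511.76625312399443, 'cx': 274.8309269472797, 'cy': 211.73196947182873, 'world_to_cam': array([[ 0.04236296, -0.99910027,  0.00200794, -0.02080886],
       [ 0.978818  ,  0.04190572,  0.20039771, -0.5387525 ],
       [-0.20030155, -0.00652404,  0.97971257, -1.08012535],
       [ 0.        ,  0.        ,  0.        ,  1.        ]])}
{'fx': 481.13257296727596, 'fy': 481.13257296727596, 'cx': 273.80011919954075, 'cy': 203.14554709152824, 'world_to_cam': array([[-0.68800373,  0.72569778,  0.00368791,  0.37822062],
       [-0.51602417, -0.49278148,  0.70063219,  0.26012601],
       [ 0.51026456,  0.48013451,  0.71351309, -1.36620953],
       [ 0.        ,  0.        ,  0.        ,  1.        ]])}
{'t': 0.1, 'joint_positions': array([ 6.72078269e+01,  1.38277081e+01,  2.21701225e-01,  7.65021827e+01,
       -6.81869491e-04,  9.00019113e+01]), 'qvel': array([ 0.05915666, -0.00430333,  0.18560984, -0.0179242 ,  0.07717038,
       -0.01578466]), 'effort': array([ 3.29331197e-04, -3.73137152e+01,  2.53010684e+01,  1.08595143e-02,
        6.23206745e-06, -7.28358600e-06]), 'eef_pos': array([0.19347862, 0.46043419, 0.23050529]), 'tcp_rot': array([-1.79891811e+02,  6.85477313e-04,  1.57205917e+02]), 'force': array([-0.32405366, -0.93904439, -0.07619215]), 'ft_torque': array([0.01716775, 0.02548739, 0.02970024]), 'grip_force': 0.0, 'finger_gap': 0.08518613025571137} 0.0187
```

View pics/top0.png

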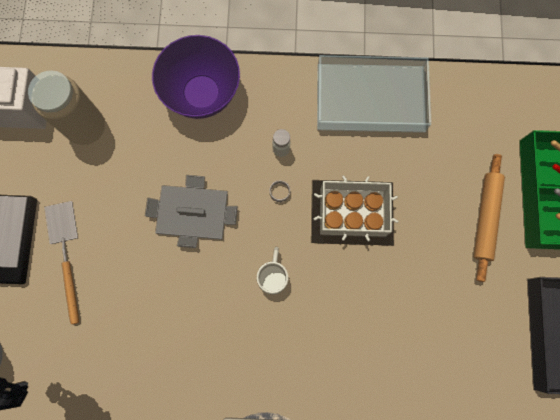

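Run:
```python
import numpy as np,cv2
W=np.load('pics/top0.npy')
z=W[...,2]
img=np.clip(np.nan_to_num(z)/0.12*255,0,255).astype(np.uint8)
cv2.imwrite('pics/topz.png',cv2.applyColorMap(img,cv2.COLORMAP_JET))
```

```text
 3  7 44 station.py
```
View pics/topz.png

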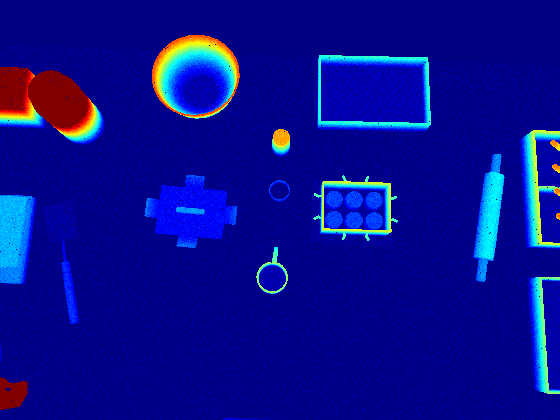

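The top view shows the lid at (191,212) with its flaps up, the box at (356,208) with its catches, and the shaker (281,140), cutter (280,191) and cup (273,278) between them.

Run:
```python
import numpy as np,cv2
for n in ('top','scene'):
    W=np.load(f'pics/{n}0.npy'); P=W.reshape(-1,3); P=P[~np.isnan(P[:,0])]
    def inb(c,r): return P[(abs(P[:,:2]-c)<r).all(1)]
    T=np.load('pics/top0.npy'); cl=T[212,180,:2]; cb=T[208,345,:2]
    print(n,T[212,180],T[208,345],'table',np.median(inb(cl+[-.18,0],.03)[:,2]))
    Q=inb(cb,.13)
    R=Q[(Q[:,2]>.064)&(Q[:,2]<.078)]
    print('box rim',len(R),np.median(R[:,2]),cv2.minAreaRect(R[:,:2].astype(np.float32)*1000))
    Q=inb(cl,.14)
    for lo,hi in((.009,.018),(.027,.038)):
        S=Q[(Q[:,2]>lo)&(Q[:,2]<hi)]
        if hi>.03: S=S[np.linalg.norm(S[:,:2]-cl,axis=1)<.05]
        print('lid',lo,len(S),np.median(S[:,2]),cv2.minAreaRect(S[:,:2].astype(np.float32)*1000), S.mean(0))
```

Run:
```python
import cv2
p=cv2.imread('pics/top0.png')
a=cv2.resize(p[165:255,135:250],None,fx=3.4,fy=5.0*0.68,interpolation=cv2.INTER_CUBIC);b=cv2.resize(p[165:255,300:415],None,fx=3.4,fy=3.4,interpolation=cv2.INTER_CUBIC)
import numpy as np
cv2.imwrite('pics/crop1.png',np.hstack([a,b]))
```

```text
top [0.5355623  0.2180784  0.02387942] [ 0.5659161  -0.16031956  0.00114468] table 0.00028826903966683304
box rim 428 0.06941819257467496 ((557.4540405273438, -176.08143615722656), (111.36682891845703, 150.83900451660156), 0.44674378633499146)
lid 0.009 3153 0.01470385884161729 ((544.4259033203125, 192.2144012451172), (187.57154846191406, 149.2346649169922), 75.85980224609375) [0.53988757 0.19422577 0.0145686 ]
lid 0.027 137 0.032411243407569845 ((539.797607421875, 197.67156982421875), (57.6998176574707, 12.762320518493652), 88.28611755371094) [0.53943373 0.19728579 0.03225128]
scene [0.5355623  0.2180784  0.02387942] [ 0.5659161  -0.16031956  0.00114468] table -0.0006179212148395008
box rim 440 0.06798954093692594 ((556.7523193359375, -177.25045776367188), (113.90385437011719, 155.26162719726562), 0.7052140831947327)
lid 0.009 3459 0.013625098077715503 ((545.5489501953125, 191.47462463378906), (156.88131713867188, 187.23672485351562), 11.905540466308594) [0.54346008 0.19607969 0.01370536]
lid 0.027 150 0.03069293412294538 ((540.4247436523438, 197.4860382080078), (57.575416564941406, 14.639997482299805), 88.67985534667969) [0.54184875 0.19787917 0.0307801 ]
```

View pics/crop1.png

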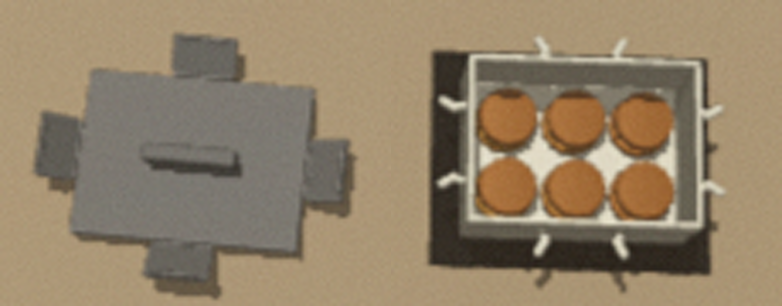

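Add to h.py:
```python
from scipy.spatial.transform import Rotation as Ro
def to(pos,yaw,s=None):
    s=s or manip.read_state()
    R=Ro.from_euler('xyz',s['tcp_rot'],degrees=True)
    T=Ro.from_euler('xyz',[180,0,yaw],degrees=True)
    print('t',round(s['t'],2),'d',np.round(R.inv().apply(np.array(pos)-s['eef_pos']),4),'rv',np.round((R.inv()*T).as_rotvec(degrees=True),2))
```

Run:
```python
from h import *
s=manip.read_state()
c=manip.calibration('wrist'); M=np.linalg.inv(c['world_to_cam']); 
R=Ro.from_euler('xyz',s['tcp_rot'],degrees=True)
print('cam in tool',R.inv().apply(M[:3,3]-s['eef_pos']),'look',R.inv().apply(-M[:3,2]),c['fx'])
to([.54,.197,.26],88)
```

```text
cam in tool [ 0.07267479 -0.00040922 -0.14348725] look [-2.85998069e-01 -2.87221014e-04  9.58230151e-01] 322.1595219732956
t 0.1 d [-0.4215 -0.1087 -0.0293] rv [-0.09  0.07 69.21]
```

Units first: shifts go in units of 5 mm. So -0.42 m is -84, -0.109 m is -21.8.

>>> {"fn": "nudge_tcp", "kwargs": {
  "ticks": {"rows": [[-84,-21.8,6,0,0,69],[-84,-21.8,6,0,0,69],[-84,-21.8,6,0,0,69],[-84,-21.8,6,0,0,69],[-84,-21.8,6,0,0,69],[-84,-21.8,6,0,0,69],[-84,-21.8,6,0,0,69],[-84,-21.8,6,0,0,69]]},
  "aperture": 0.05
}}

```text
t: 0.77
eef_pos: [0.4591, 0.2575, 0.2078]
tcp_rot: [-180.0, 0.0, 99.6]
force: [1.0, 1.0, 0.2]
finger_gap: 0.0502
grip_force: 0.0
```

>>> {"fn": "nudge_tcp", "kwargs": {
  "ticks": {"rows": [[0,0,0,0,0,0]]}
}}

```text
t: 0.85
eef_pos: [0.4628, 0.2544, 0.207]
tcp_rot: [180.0, 0.2, 99.2]
force: [0.4, 0.8, -0.4]
finger_gap: 0.0498
grip_force: 0.0
```

```bash
python3 -c "
from h import *
to([.54,.197,.20],88)"
```

```text
t 0.85 d [-0.069   0.067   0.0072] rv [ 0.07  0.16 11.22]
```

>>> {"fn": "nudge_tcp", "kwargs": {
  "ticks": {"rows": [[-13.8,13.4,1.4,0,0,11.2],[-13.8,13.4,1.4,0,0,11.2],[-13.8,13.4,1.4,0,0,11.2],[-13.8,13.4,1.4,0,0,11.2],[-13.8,13.4,1.4,0,0,11.2],[-13.8,13.4,1.4,0,0,11.2]]}
}}

```text
t: 1.35
eef_pos: [0.5348, 0.2034, 0.201]
tcp_rot: [-179.9, 0.0, 88.8]
force: [-0.5, -0.3, 0.8]
finger_gap: 0.0504
grip_force: 0.0
```

Run:
```python
from h import *
s=manip.read_state();c=manip.calibration('wrist');p,W=cloud('wrist');cv2.imwrite('pics/wl.png',p);np.save('pics/wl.npy',W)
print(s['t'],s['eef_pos'],s['tcp_rot'])
to([.557,-.177,.26],90,s)
```

```text
1.35 [0.53480894 0.20339549 0.20099057] [-1.79907846e+02  2.32164499e-03  8.87915287e+01]
t 1.35 d [-0.3798  0.0301 -0.059 ] rv [-0.09  0.   -1.21]
```

View pics/wl.png

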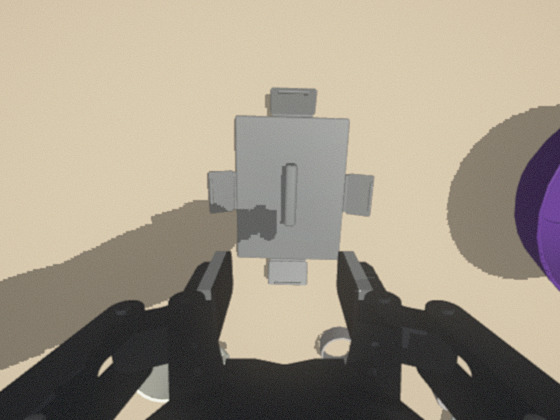

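The wrist view shows the lid plate with corners near (236,116), (349,119), (341,259) and (237,256), and the bar from (291,163) to (290,226).

Converted, -0.38 m is -76, -0.06 m is -12.

>>> {"fn": "nudge_tcp", "kwargs": {
  "ticks": {"rows": [[-76,6,-12,0,0,-1.2],[-76,6,-12,0,0,-1.2],[-76,6,-12,0,0,-1.2],[-76,6,-12,0,0,-1.2],[-76,6,-12,0,0,-1.2],[-76,6,-12,0,0,-1.2],[-76,6,-12,0,0,-1.2],[-76,6,-12,0,0,-1.2]]}
}}

```text
t: 2.07
eef_pos: [0.554, -0.126, 0.2542]
tcp_rot: [180.0, -0.0, 90.1]
force: [1.0, 0.0, -0.9]
finger_gap: 0.05
grip_force: 0.0
```

>>> {"fn": "nudge_tcp", "kwargs": {
  "ticks": {"rows": [[-8.4,0,0,0,0,0],[-8.4,0,0,0,0,0],[-8.4,0,0,0,0,0],[-8.4,0,0,0,0,0],[-8.4,0,0,0,0,0],[-8.4,0,0,0,0,0]]}
}}

```text
t: 2.57
eef_pos: [0.5545, -0.1658, 0.2533]
tcp_rot: [-180.0, -0.0, 90.1]
force: [-0.2, 0.4, -0.2]
finger_gap: 0.05
grip_force: 0.0
```

Run:
```python
from h import *
s=manip.read_state();p,W=cloud('wrist');cv2.imwrite('pics/wb.png',p);np.save('pics/wb.npy',W)
print(s['t'],s['eef_pos'],s['tcp_rot'])
W2=np.load('pics/wl.npy')
def rect(m,W,k=None):
    m=m.astype(np.uint8)
    if k: m=cv2.morphologyEx(m,cv2.MORPH_OPEN,np.ones((k,k)))
    n,l,st,_=cv2.connectedComponentsWithStats(m); i=1+st[1:,4].argmax(); m=l==i
    Q=W[m]; r=cv2.minAreaRect(Q[:,:2].astype(np.float32)*1000)
    # PCA of points too
    C=Q[:,:2]-Q[:,:2].mean(0); w,v=np.linalg.eigh(C.T@C); a=np.degrees(np.arctan2(v[1,1],v[0,1]))%180
    print(m.sum(),np.median(Q[:,2]),r,'mean',Q[:,:2].mean(0)*1000,'pca',a)
z=W2[...,2]; m=(z>.009)&(z<.036); m[:, :200]=0; m[290:]=0;m[:,390:]=0
rect(m,W2,61)
b=(z>.025)&(z<.04); b[:150]=0;b[235:]=0;b[:,:270]=0;b[:,310:]=0; rect(b,W2)
for n,ys,xs in(('y+',(85,112),(270,316)),('y-',(263,285),(268,308)),('l',(170,214),(208,232)),('r',(172,216),(350,373))):
    Z=z[ys[0]:ys[1],xs[0]:xs[1]]; print(n,np.nanpercentile(Z,[50,95]))
```

```text
2.5667 [ 0.55446177 -0.16583687  0.25329975] [-1.79991192e+02 -1.58399490e-02  9.00912435e+01]Traceback (most recent call last):
  File "<stdin>", line 14, in <module>
  File "<stdin>", line 8, in rect
ValueError: attempt to get argmax of an empty sequence
```

View pics/wb.png

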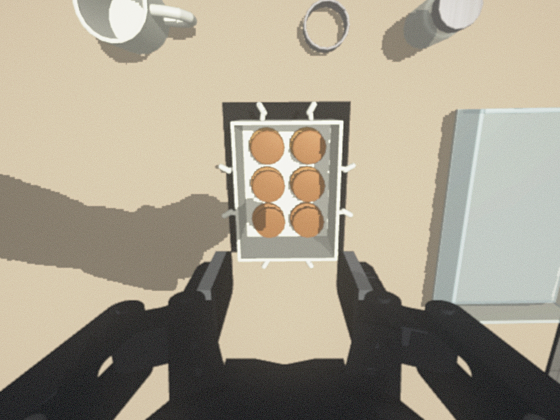

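The box rim shows outer corners near (231,122), (341,122), (338,260) and (238,261), and all eight catches are visible. I still need the numbers from both views.

Run:
```python
from h import *
def rect(n,m,W,k=None):
    m=m.astype(np.uint8); m0=m.copy()
    if k: m=cv2.morphologyEx(cv2.morphologyEx(m,cv2.MORPH_CLOSE,np.ones((5,5))),cv2.MORPH_OPEN,np.ones((k,k)))
    l=cv2.connectedComponentsWithStats(m); i=1+l[2][1:,4].argmax(); m=(l[1]==i)&(m0>0)
    Q=W[m]; C=Q[:,:2]-Q[:,:2].mean(0); w,v=np.linalg.eigh(C.T@C)
    print(n,m.sum(),np.median(Q[:,2]).round(4),cv2.minAreaRect(Q[:,:2].astype(np.float32)*1000),'mean',(Q[:,:2].mean(0)*1000).round(1),'pca',np.degrees(np.arctan2(v[1,1],v[0,1]))%180)
W=np.load('pics/wl.npy');z=W[...,2]; print(np.isnan(z).mean(), np.nanmedian(z[150:180,245:280]),np.nanstd(z[150:180,245:280]))
m=(z>.008)&(z<.036); m[:, :200]=0; m[290:]=0;m[:,390:]=0
rect('plate',m,W,51)
b=(z>.025)&(z<.04); b[:150]=0;b[235:]=0;b[:,:270]=0;b[:,310:]=0; rect('bar',b,W)
for n,ys,xs in(('y+',(85,112),(270,316)),('y-',(263,285),(268,308)),('l',(170,214),(208,232)),('r',(172,216),(350,373))):
    print(n,np.nanpercentile(z[ys[0]:ys[1],xs[0]:xs[1]],[50,95]))
W=np.load('pics/wb.npy');z=W[...,2]
m=(z>.062)&(z<.078); m[:100]=0;m[275:]=0;m[:,:205]=0;m[:,365:]=0
rect('rim',m,W)
# corners by hand rays
def ray(px,Z,W):
    pass
Q=W[m]; yaw=cv2.minAreaRect(Q[:,:2].astype(np.float32))
for side,ax in(('x',0),('y',1)):
    o=1-ax; c=np.nanmedian(Q,0)
    for s in(1,-1):
        e=np.percentile(s*Q[:,ax],99.5); S=Q[(s*Q[:,ax]>e-.006)]
        # outer-edge line fit by bins
        bins=np.linspace(S[:,o].min()+.01,S[:,o].max()-.01,15); pts=[]
        for a,b in zip(bins[:-1],bins[1:]):
            t=S[(S[:,o]>a)&(S[:,o]<b)]
            if len(t)>3: pts.append((t[:,o].mean(),t[:,ax].mean()))
        pts=np.array(pts); f=np.polyfit(pts[:,0],pts[:,1],1); print(side,s,len(S),f[0]*57.3,np.median(pts[:,1]))
```

```text
0.003983843537414966 0.015110403164753317 0.0007636801750509548
plate 15244 0.0152 ((541.377197265625, 193.25205993652344), (154.74925231933594, 117.3160171508789), 87.58106994628906) mean [540.1 198.2] pca 87.85087498574063
bar 734 0.0328 ((540.19091796875, 193.5724334716797), (62.79954147338867, 11.965563774108887), 87.18862915039062) mean [540.2 194.8] pca 87.33890404689181
y+ [0.02256385 0.02922466]
y- [0.02008676 0.02550388]
l [0.02174615 0.02787706]
r [0.01983096 0.02508441]
rim 2064 0.0706 ((557.159423828125, -178.4803466796875), (110.27809143066406, 150.29273986816406), 0.534949541091919) mean [ 557.4 -181.5] pca 92.72714933308333
x 1 609 -0.5127922393991478 0.6102673994275192
x -1 595 -0.5179642044657945 0.5041578379175848
y 1 418 0.5697073974327378 -0.10488002383262746
y -1 573 0.3924529590567121 -0.2509620909993947
```

Converted, 0.36 m is 72, 0.193 m is 38.6.

>>> {"fn": "nudge_tcp", "kwargs": {
  "ticks": {"rows": [[72,-2.86,38.6,0,0,2.7],[72,-2.86,38.6,0,0,2.7],[72,-2.86,38.6,0,0,2.7],[72,-2.86,38.6,0,0,2.7],[72,-2.86,38.6,0,0,2.7],[72,-2.86,38.6,0,0,2.7],[72,-2.86,38.6,0,0,2.7],[72,-2.86,38.6,0,0,2.7]]},
  "aperture": 0.05,
  "squeeze": 40
}}

```text
t: 3.28
eef_pos: [0.5424, 0.1286, 0.0952]
tcp_rot: [180.0, -0.0, 87.3]
force: [0.6, -0.1, -0.4]
finger_gap: 0.0501
grip_force: 0.0
```

>>> {"fn": "nudge_tcp", "kwargs": {
  "ticks": {"rows": [[8,0,0,0,0,0],[8,0,0,0,0,0],[8,0,0,0,0,0],[8,0,0,0,0,0]]}
}}

```text
t: 3.62
eef_pos: [0.5448, 0.1666, 0.0959]
tcp_rot: [180.0, 0.0, 87.4]
force: [0.2, -0.3, 0.1]
finger_gap: 0.0498
grip_force: 0.0
```

```bash
python3 -c "
from h import *
to([.5402,.1934,.017],87.4)"
```

```text
t 3.62 d [ 0.0266 -0.0058  0.0789] rv [ 0.01  0.02 -0.05]
```

Converted, 0.079 m is 15.8, 0.07 m is 14.

>>> {"fn": "nudge_tcp", "kwargs": {
  "ticks": {"rows": [[5.32,-1.16,8,0,0,0],[5.32,-1.16,12,0,0,0],[5.32,-1.16,14,0,0,0],[5.32,-1.16,15.8,0,0,0],[5.32,-1.16,15.8,0,0,0],[5.32,-1.16,15.8,0,0,0]]}
}}

```text
t: 4.12
eef_pos: [0.5413, 0.1915, 0.0174]
tcp_rot: [180.0, -0.0, 87.1]
force: [0.4, 0.6, 0.2]
finger_gap: 0.0499
grip_force: 0.0
```

>>> {"fn": "nudge_tcp", "kwargs": {
  "ticks": {"rows": [[0,0,0,0,0,0],[0,0,0,0,0,0],[0,0,0,0,0,0],[0,0,0,0,0,0],[0,0,0,0,0,0],[0,0,0,0,0,0]]},
  "aperture": 0.005,
  "squeeze": 40
}}

```text
t: 4.62
eef_pos: [0.5415, 0.1925, 0.0181]
tcp_rot: [179.9, -0.0, 87.2]
force: [-0.8, -1.5, 5.7]
finger_gap: 0.0109
grip_force: 41.6
```

```bash
python3 -c "
from h import *
to([.5402,.1934,.017],87.4)"
```

```text
t 4.62 d [ 0.0008 -0.0014  0.0011] rv [ 0.13 -0.02 -0.2 ]
```

Converted, -0.16 m is -32, -0.13 m is -26.

>>> {"fn": "nudge_tcp", "kwargs": {
  "ticks": {"rows": [[0,0,-4,0,0,0],[0,0,-10,0,0,0],[0,0,-18,0,0,0],[0,0,-26,0,0,0],[0,0,-32,0,0,0],[0,0,-32,0,0,0],[0,0,-32,0,0,0],[0,0,-32,0,0,0]]}
}}

```text
t: 5.28
eef_pos: [0.5396, 0.1921, 0.1753]
tcp_rot: [-179.9, 0.1, 87.2]
force: [-0.2, 0.2, -5.4]
finger_gap: 0.011
grip_force: 40.4
```

Run:
```python
from h import *
s=manip.read_state();p,W=cloud('wrist');cv2.imwrite('pics/wh.png',p);np.save('pics/wh.npy',W)
print(s['eef_pos'],s['tcp_rot'],s['force'],s['finger_gap'])
z=W[...,2]; d=z-s['eef_pos'][2]
m=((d>-.012)&(d<.002)).astype(np.uint8); m=cv2.morphologyEx(cv2.morphologyEx(m,cv2.MORPH_CLOSE,np.ones((5,5))),cv2.MORPH_OPEN,np.ones((51,51)))
R=Ro.from_euler('xyz',s['tcp_rot'],degrees=True)
Q=R.inv().apply(W[m>0]-s['eef_pos']); Q=Q[~np.isnan(Q[:,0])]
print(len(Q),np.median(Q[:,2]),cv2.minAreaRect(Q[:,:2].astype(np.float32)*1000))
```

```text
[0.53961766 0.19214644 0.1752954 ] [-1.79861536e+02  5.82275894e-02  8.72143927e+01] [-0.18580436  0.15793643 -5.40702098] 0.010957376910121377
49460 0.0030430555438800684 ((26.34784698486328, -0.460968017578125), (125.5986328125, 258.2922058105469), 0.06190754845738411)
```

View pics/wh.png

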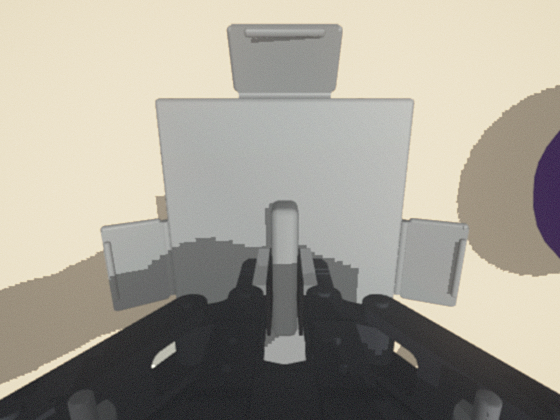

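The lid is held by its bar and level. The plate's far edge is at row 99, columns 158–411, and the visible flaps are still up.

Run:
```python
from h import *
s=manip.read_state(); W=np.load('pics/wh.npy'); R=Ro.from_euler('xyz',s['tcp_rot'],degrees=True)
def t(v,u): return (R.inv().apply(np.nanmedian(W[v-1:v+2,u-1:u+2].reshape(-1,3),0)-s['eef_pos'])*1000).round(1)
for v,u in((104,165),(104,405),(102,200),(102,370),(150,167),(150,403),(180,169),(180,401),(203,285)): print((v,u),t(v,u))
for v in (120,150,180):
    r=R.inv().apply(W[v]-s['eef_pos'])*1000; ok=np.where(r[:,2]<15)[0]; ok=ok[(ok>120)&(ok<450)]
    print(v,r[ok[0]],r[ok[-1]])
for u in (200,370):
    r=R.inv().apply(W[:,u]-s['eef_pos'])*1000; ok=np.where(r[:,2]<15)[0]; ok=ok[ok>90]; print(u,ok[0],r[ok[0]])
to([.558,-.179,.20],90.5)
```

```text
(104, 165) [ 75.1 -51.6   2.9]
(104, 405) [75.  52.7  2.1]
(102, 200) [ 75.9 -36.3   2.6]
(102, 370) [75.8 37.3  2. ]
(150, 167) [ 55.3 -52.7   2. ]
(150, 403) [55.2 54.   2. ]
(180, 169) [ 41.5 -53.2   2.3]
(180, 401) [41.5 54.5  2.2]
(203, 285) [32.8  0.6 -6.6]
120 [ 68.32196558 -56.24060237   3.86377118] [68.26794325 56.7094515   2.60983424]
150 [ 55.2700786  -55.82713327   2.43890042] [55.14474257 56.32148613  2.48894726]
180 [ 41.31274946 -55.78724074   3.2121695 ] [41.53429614 56.01627632  1.42109844]
200 98 [ 77.60337729 -36.60920159   4.48806261]
370 98 [77.5116087  37.58166412  3.1095198 ]
t 5.33 d [-0.3697  0.0368 -0.0251] rv [-0.25  0.09 -3.28]
```

>>> {"fn": "nudge_tcp", "kwargs": {
  "ticks": {"rows": [[-74,7.4,-4,0,0,-3.3],[-74,7.4,-4,0,0,-3.3],[-74,7.4,-4,0,0,-3.3],[-74,7.4,-4,0,0,-3.3],[-74,7.4,-4,0,0,-3.3],[-74,7.4,-4,0,0,-3.3],[-74,7.4,-4,0,0,-3.3],[-74,7.4,-4,0,0,-3.3]]}
}}

```text
t: 6.0
eef_pos: [0.5558, -0.1415, 0.1919]
tcp_rot: [-179.7, -0.1, 90.5]
force: [0.3, -0.4, -2.6]
finger_gap: 0.0107
grip_force: 40.4
```

>>> {"fn": "nudge_tcp", "kwargs": {
  "ticks": {"rows": [[-8,0,0,0,0,0],[-8,0,0,0,0,0],[-8,0,0,0,0,0],[-8,0,0,0,0,0],[-8,0,0,0,0,0],[-8,0,0,0,0,0]]}
}}

```text
t: 6.5
eef_pos: [0.5577, -0.1784, 0.1938]
tcp_rot: [-179.9, -0.0, 90.6]
force: [0.2, -0.3, -2.3]
finger_gap: 0.011
grip_force: 40.4
```

```bash
python3 -c "
from h import *
to([.557,-.1788,.105],90.5)"
```

```text
t 6.5 d [-0.0005 -0.0005  0.0888] rv [-0.1  -0.04  0.14]
```

Converted, 0.089 m is 17.8, 0.08 m is 16.

>>> {"fn": "nudge_tcp", "kwargs": {
  "ticks": {"rows": [[0,0,6,0,0,0],[0,0,12,0,0,0],[0,0,16,0,0,0],[0,0,17.8,0,0,0],[0,0,17.8,0,0,0],[0,0,17.8,0,0,0],[0,0,17.8,0,0,0],[0,0,17.8,0,0,0]]}
}}

```text
t: 7.17
eef_pos: [0.5595, -0.1801, 0.1077]
tcp_rot: [179.8, 0.1, 90.5]
force: [-0.2, -0.0, -3.1]
finger_gap: 0.011
grip_force: 40.4
```

Run:
```python
from h import *
for i in range(4):
    s=manip.read_state(); print(s['t'],s['eef_pos'],s['tcp_rot'])
    p,W=cloud('wrist')
to([.557,-.1788,.08],90.5)
cv2.imwrite('pics/pre.png',p)
```

```text
7.1667 [ 0.55950875 -0.18014153  0.10773798] [1.79787351e+02 7.12014136e-02 9.05380095e+01]
7.2167 [ 0.55933523 -0.18023221  0.10755565] [1.79802514e+02 6.85822410e-02 9.05258978e+01]
7.2667 [ 0.5590536  -0.18021367  0.10729048] [1.79833164e+02 5.59983980e-02 9.05178725e+01]
7.3167 [ 0.55881762 -0.18019573  0.10699546] [1.79861900e+02 4.44599896e-02 9.05124768e+01]
t 7.37 d [ 0.0014 -0.0016  0.0267] rv [0.1  0.03 0.01]
```

View pics/pre.png

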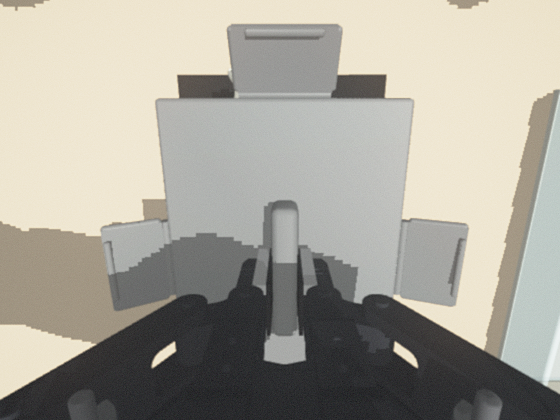

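The lid hangs over the box; only the mat shows past the far edge (rows 75–97). I'll let it settle before lowering.

Converted, -0.001 m is -0.2, 0.001 m is 0.2.

>>> {"fn": "nudge_tcp", "kwargs": {
  "ticks": {"rows": [[0.2,-0.2,0,0,0,0],[0.2,-0.2,0,0,0,0],[0.2,-0.2,0,0,0,0],[0.2,-0.2,0,0,0,0],[0.2,-0.2,0,0,0,0],[0.2,-0.2,0,0,0,0],[0.2,-0.2,0,0,0,0],[0.2,-0.2,0,0,0,0]]}
}}

```text
t: 8.03
eef_pos: [0.5569, -0.179, 0.1056]
tcp_rot: [-180.0, -0.0, 90.5]
force: [0.0, 0.6, -3.1]
finger_gap: 0.0109
grip_force: 40.4
```

```bash
python3 -c "
from h import *
to([.557,-.1788,.08],90.5)"
```

```text
t 8.03 d [0.0002 0.0001 0.0256] rv [-0.01 -0.    0.01]
```

>>> {"fn": "nudge_tcp", "kwargs": {
  "ticks": {"rows": [[0,0,1.2,0,0,0],[0,0,2.4,0,0,0],[0,0,3.2,0,0,0],[0,0,3.6,0,0,0],[0,0,4,0,0,0],[0,0,4,0,0,0],[0,0,4,0,0,0],[0,0,4,0,0,0]]}
}}

```text
t: 8.7
eef_pos: [0.5572, -0.179, 0.0858]
tcp_rot: [180.0, 0.0, 90.5]
force: [-0.2, 0.1, -3.4]
finger_gap: 0.0108
grip_force: 40.5
```

>>> {"fn": "nudge_tcp", "kwargs": {
  "ticks": {"rows": [[0,0,0.2,0,0,0],[0,0,0.4,0,0,0],[0,0,0.6,0,0,0],[0,0,0.6,0,0,0],[0,0,0.6,0,0,0]]}
}}

```text
t: 9.12
eef_pos: [0.5569, -0.1789, 0.0826]
tcp_rot: [-180.0, -0.0, 90.5]
force: [0.7, -0.6, -3.6]
finger_gap: 0.0108
grip_force: 40.5
```

Converted, 0.003 m is 0.6, 0.002 m is 0.4.

>>> {"fn": "nudge_tcp", "kwargs": {
  "ticks": {"rows": [[0,0,0.2,0,0,0],[0,0,0.4,0,0,0],[0,0,0.6,0,0,0],[0,0,0.6,0,0,0],[0,0,0.6,0,0,0],[0,0,0.6,0,0,0]]}
}}

```text
t: 9.62
eef_pos: [0.557, -0.179, 0.08]
tcp_rot: [180.0, 0.0, 90.5]
force: [-1.2, 0.5, 1.1]
finger_gap: 0.0107
grip_force: 40.9
```

>>> {"fn": "nudge_tcp", "kwargs": {
  "ticks": {"rows": [[0,0,0.1,0,0,0],[0,0,0.2,0,0,0],[0,0,0.2,0,0,0],[0,0,0.2,0,0,0]]}
}}

```text
t: 9.95
eef_pos: [0.557, -0.179, 0.08]
tcp_rot: [180.0, 0.0, 90.5]
force: [-3.9, 1.0, 6.6]
finger_gap: 0.0108
grip_force: 41.7
```

>>> {"fn": "nudge_tcp", "kwargs": {
  "ticks": {"rows": [[0,0,0,0,0,0],[0,0,-0.2,0,0,0],[0,0,-0.2,0,0,0],[0,0,-0.2,0,0,0]]},
  "aperture": 0.04
}}

```text
t: 10.28
eef_pos: [0.5572, -0.179, 0.0796]
tcp_rot: [180.0, 0.0, 90.5]
force: [0.3, -0.3, -0.2]
finger_gap: 0.0398
grip_force: 0.0
```

>>> {"fn": "nudge_tcp", "kwargs": {
  "ticks": {"rows": [[0,0,-4,0,0,0],[0,0,-10,0,0,0],[0,0,-18,0,0,0],[0,0,-24,0,0,0],[0,0,-24,0,0,0],[0,0,-24,0,0,0],[0,0,-24,0,0,0],[0,0,-24,0,0,0]]}
}}

```text
t: 10.95
eef_pos: [0.556, -0.1786, 0.1979]
tcp_rot: [-179.8, -0.1, 90.5]
force: [-0.5, 0.1, -0.2]
finger_gap: 0.04
grip_force: 0.0
```

Run:
```python
from h import *
s=manip.read_state();p,W=cloud('wrist');cv2.imwrite('pics/seat.png',p);np.save('pics/seat.npy',W)
z=W[...,2]
m=((z>.071)&(z<.081)).astype(np.uint8); m=cv2.morphologyEx(cv2.morphologyEx(m,cv2.MORPH_CLOSE,np.ones((5,5))),cv2.MORPH_OPEN,np.ones((61,61)))
Q=W[m>0];Q=Q[abs(Q[:,2]-.077)<.005]; A=np.c_[Q[:,:2],np.ones(len(Q))]; print(s['eef_pos'],len(Q),np.median(Q[:,2]),np.linalg.lstsq(A,Q[:,2],rcond=None)[0][:2],cv2.minAreaRect(Q[:,:2].astype(np.float32)*1000))
```

```text
[ 0.55601098 -0.17860695  0.19788164] 14393 0.07693867759475526 [ 0.001423   -0.00055181] ((556.7188110351562, -150.9415283203125), (118.3660888671875, 97.51799011230469), 0.45530596375465393)
```

View pics/seat.png

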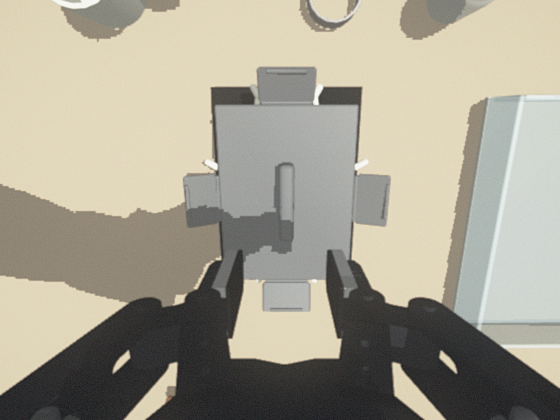

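The lid sits flat on the rim (plate at z 0.077, tilt about 0.0015 rad) and all four flaps are still up. Next is the left flap (+y, image top at (287,85)).

Create w.py:
```python
from h import *
s=manip.read_state(); a=np.radians(90.5)
d=s['eef_pos']-[.5572,-.1785,0]
print('t %.2f X(lid y) %.1f Y(lid x) %.1f z %.1f'%(s['t'],1000*(d[0]*np.cos(a)+d[1]*np.sin(a)),1000*(d[0]*np.sin(a)-d[1]*np.cos(a)),1000*s['eef_pos'][2]),'F',s['force'].round(1))
```

```text
(no output)
```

>>> {"fn": "nudge_tcp", "kwargs": {
  "ticks": {"rows": [[8,0,0,0,0,0],[16,0,4,0,0,0],[22,0.2,10,0,0,0],[22,0.2,16,0,0,0],[22,0.2,18.6,0,0,0],[22,0.2,18.6,0,0,0],[22,0.2,18.6,0,0,0],[22,0.2,18.6,0,0,0]]},
  "aperture": 0,
  "squeeze": 20
}}

```text
t: 11.67
eef_pos: [0.5575, -0.0693, 0.1072]
tcp_rot: [180.0, 0.0, 90.5]
force: [0.9, 0.3, 0.5]
finger_gap: 0.0001
grip_force: 0.0
```

```bash
python3 w.py
```

```text
t 11.67 X(lid y) 109.2 Y(lid x) 1.3 z 107.2 F [0.9 0.3 0.5]
```

>>> {"fn": "nudge_tcp", "kwargs": {
  "ticks": {"rows": [[0,-0.2,2.4,0,0,0],[0,-0.2,4.4,0,0,0],[0,-0.2,5.6,0,0,0],[0,-0.2,6.8,0,0,0],[0.2,-0.2,7.8,0,0,0],[0.2,-0.2,8.8,0,0,0],[0.2,-0.2,8.8,0,0,0]]}
}}

```text
t: 12.25
eef_pos: [0.5555, -0.0679, 0.0617]
tcp_rot: [-179.9, -0.0, 90.5]
force: [-0.4, 0.2, 0.2]
finger_gap: -0.0002
grip_force: 0.1
```

```bash
python3 w.py
```

```text
t 12.25 X(lid y) 110.6 Y(lid x) -0.7 z 61.7 F [-0.4  0.2  0.2]
```

>>> {"fn": "nudge_tcp", "kwargs": {
  "ticks": {"rows": [[-0.2,0,0.6,0,0,0],[-0.5,0,1.2,0,0,0],[-0.9,0,1.7,0,0,0],[-1.3,0,2.2,0,0,0],[-1.3,0,2.2,0,0,0]]}
}}

```text
t: 12.67
eef_pos: [0.5561, -0.0747, 0.0513]
tcp_rot: [-180.0, -0.0, 90.5]
force: [0.6, 1.0, 0.4]
finger_gap: -0.0004
grip_force: 0.3
```

```bash
python3 w.py
```

```text
t 12.67 X(lid y) 103.8 Y(lid x) -0.2 z 51.3 F [0.6 1.  0.4]
```

Converted, -0.006 m is -1.2, -0.004 m is -0.8.

>>> {"fn": "nudge_tcp", "kwargs": {
  "ticks": {"rows": [[-0.4,0,0.2,0,0,0],[-0.8,0,0.4,0,0,0],[-1.2,0,0.6,0,0,0],[-1.2,0,0.6,0,0,0]]}
}}

```text
t: 13.0
eef_pos: [0.556, -0.0802, 0.0485]
tcp_rot: [-180.0, -0.0, 90.5]
force: [0.1, 2.5, -0.1]
finger_gap: 0.0002
grip_force: 1.4
```

```bash
python3 w.py
```

```text
t 13.00 X(lid y) 98.3 Y(lid x) -0.3 z 48.5 F [ 0.1  2.5 -0.1]
```

>>> {"fn": "nudge_tcp", "kwargs": {
  "ticks": {"rows": [[-0.2,0,0,0,0,0],[-0.4,0,0.2,0,0,0],[-0.6,0,0.2,0,0,0],[-0.6,0,0.2,0,0,0]]}
}}

```text
t: 13.33
eef_pos: [0.556, -0.0843, 0.0475]
tcp_rot: [-180.0, 0.1, 90.5]
force: [-0.3, 0.1, 0.5]
finger_gap: 0.0001
grip_force: 0.0
```

```bash
python3 w.py
```

```text
t 13.33 X(lid y) 94.2 Y(lid x) -0.4 z 47.5 F [-0.3  0.1  0.5]
```

>>> {"fn": "nudge_tcp", "kwargs": {
  "ticks": {"rows": [[-0.2,0,0,0,0,0],[-0.4,0,0,0,0,0],[-0.6,0,0,0,0,0],[-0.6,0,0,0,0,0]]}
}}

```text
t: 13.67
eef_pos: [0.5559, -0.0865, 0.0473]
tcp_rot: [-180.0, -0.0, 90.5]
force: [0.3, 2.3, -1.2]
finger_gap: -0.0001
grip_force: 0.9
```

```bash
python3 w.py
```

```text
t 13.67 X(lid y) 92.0 Y(lid x) -0.5 z 47.3 F [ 0.3  2.3 -1.2]
```

>>> {"fn": "nudge_tcp", "kwargs": {
  "ticks": {"rows": [[-0.1,0,0,0,0,0],[-0.2,0,0,0,0,0],[-0.3,0,0,0,0,0],[-0.3,0,0,0,0,0]]}
}}

```text
t: 14.0
eef_pos: [0.5559, -0.0872, 0.0475]
tcp_rot: [-180.0, -0.1, 90.5]
force: [-0.2, 4.1, -1.3]
finger_gap: 0.0001
grip_force: 2.6
```

```bash
python3 w.py
```

```text
t 14.00 X(lid y) 91.3 Y(lid x) -0.5 z 47.5 F [-0.2  4.1 -1.3]
```

>>> {"fn": "nudge_tcp", "kwargs": {
  "ticks": {"rows": [[-0.2,0,0,0,0,0],[-0.4,0,0,0,0,0],[-0.4,0,0,0,0,0]]}
}}

```text
t: 14.25
eef_pos: [0.5559, -0.0875, 0.0474]
tcp_rot: [-180.0, -0.3, 90.6]
force: [0.7, 10.4, -1.5]
finger_gap: -0.0
grip_force: 4.9
```

```bash
python3 w.py
```

```text
t 14.25 X(lid y) 91.0 Y(lid x) -0.5 z 47.4 F [ 0.7 10.4 -1.5]
```

>>> {"fn": "nudge_tcp", "kwargs": {
  "ticks": {"rows": [[2,0,0,0,0,0],[6,0,-2,0,0,0],[6,0,-8,0,0,0],[6,0,-16,0,0,0],[6,0,-24,0,0,0],[0,0,-30,0,0,0],[-8,0,-30,0,0,0],[-16,0,-30,0,0,0]]}
}}

```text
t: 14.92
eef_pos: [0.5591, -0.1717, 0.202]
tcp_rot: [179.6, 0.3, 90.7]
force: [-0.0, -0.9, 0.3]
finger_gap: -0.0001
grip_force: 0.0
```

>>> {"fn": "nudge_tcp", "kwargs": {
  "ticks": {"rows": [[-2,0,0,0,0,0],[-2,0,0,0,0,0],[-2,0,0,0,0,0],[-2,0,0,0,0,0]]}
}}

```text
t: 15.25
eef_pos: [0.5567, -0.1794, 0.1975]
tcp_rot: [-180.0, 0.0, 90.5]
force: [0.5, 0.5, 0.1]
finger_gap: 0.0002
grip_force: 0.0
```

```bash
python3 w.py;  python3 - <<'E'
from h import *
p,W=cloud('wrist');cv2.imwrite('pics/f1.png',p);np.save('pics/f1.npy',W)
E
```

```text
t 15.25 X(lid y) -0.9 Y(lid x) -0.5 z 197.5 F [0.5 0.5 0.1]
```

View pics/f1.png

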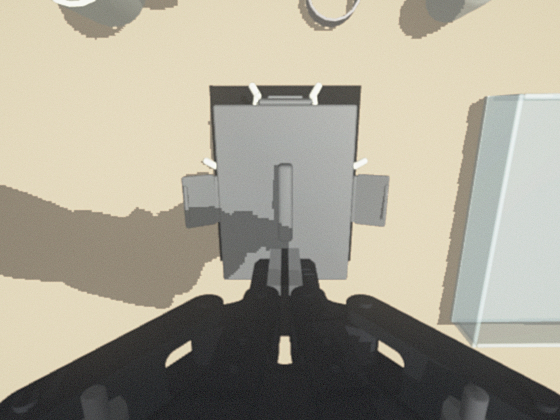

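The left flap now hangs shut between its catches (top edge, row 98), and the front and back flaps are still up. Next the right flap, with the same moves mirrored.

Converted, -0.1087 m is -21.74, 0.09 m is 18.

>>> {"fn": "nudge_tcp", "kwargs": {
  "ticks": {"rows": [[-8,0,0,0,0,0],[-16,0,4,0,0,0],[-21.74,0.1,10,0,0,0],[-21.74,0.1,16,0,0,0],[-21.74,0.1,18,0,0,0],[-21.74,0.1,18,0,0,0],[-21.74,0.1,18,0,0,0],[-21.74,0.1,18,0,0,0]]}
}}

```text
t: 15.97
eef_pos: [0.56, -0.2877, 0.1099]
tcp_rot: [179.8, 0.1, 90.6]
force: [-0.3, 0.1, 0.3]
finger_gap: 0.0002
grip_force: 0.0
```

```bash
python3 w.py
```

```text
t 15.97 X(lid y) -109.2 Y(lid x) 1.9 z 109.9 F [-0.3  0.1  0.3]
```

>>> {"fn": "nudge_tcp", "kwargs": {
  "ticks": {"rows": [[0,0,2.4,0,0,0],[0,0,4.4,0,0,0],[0,0,5.6,0,0,0],[0,0,6.8,0,0,0],[-0.2,0,7.8,0,0,0],[-0.2,0,9,0,0,0],[-0.2,0,9,0,0,0],[-0.2,0,9,0,0,0]]}
}}

```text
t: 16.63
eef_pos: [0.5581, -0.2896, 0.0621]
tcp_rot: [-179.9, -0.0, 90.5]
force: [0.4, -0.3, 0.6]
finger_gap: -0.0004
grip_force: 0.1
```

```bash
python3 w.py
```

```text
t 16.63 X(lid y) -111.1 Y(lid x) -0.1 z 62.1 F [ 0.4 -0.3  0.6]
```

Units first: shifts go in units of 5 mm. So 0.011 m is 2.2, 0.0085 m is 1.7.

>>> {"fn": "nudge_tcp", "kwargs": {
  "ticks": {"rows": [[0.2,0,0.6,0,0,0],[0.5,0,1.2,0,0,0],[0.9,0,1.7,0,0,0],[1.4,0,2.2,0,0,0],[1.4,0,2.2,0,0,0]]}
}}

```text
t: 17.05
eef_pos: [0.5584, -0.2822, 0.0512]
tcp_rot: [-180.0, -0.0, 90.5]
force: [0.6, -0.5, 0.3]
finger_gap: -0.0001
grip_force: 0.3
```

```bash
python3 w.py
```

```text
t 17.05 X(lid y) -103.7 Y(lid x) 0.3 z 51.2 F [ 0.6 -0.5  0.3]
```

>>> {"fn": "nudge_tcp", "kwargs": {
  "ticks": {"rows": [[0.4,0,0.2,0,0,0],[0.8,0,0.4,0,0,0],[1.2,0,0.6,0,0,0],[1.2,0,0.6,0,0,0]]}
}}

```text
t: 17.38
eef_pos: [0.5584, -0.2768, 0.0485]
tcp_rot: [-180.0, 0.0, 90.5]
force: [0.6, -3.2, -0.7]
finger_gap: 0.0
grip_force: 1.2
```

```bash
python3 w.py
```

```text
t 17.38 X(lid y) -98.3 Y(lid x) 0.3 z 48.5 F [ 0.6 -3.2 -0.7]
```

>>> {"fn": "nudge_tcp", "kwargs": {
  "ticks": {"rows": [[0.2,0,0,0,0,0],[0.4,0,0.2,0,0,0],[0.6,0,0.2,0,0,0],[0.6,0,0.2,0,0,0]]}
}}

```text
t: 17.72
eef_pos: [0.5583, -0.2749, 0.0479]
tcp_rot: [180.0, 0.1, 90.5]
force: [-0.2, -4.7, -0.4]
finger_gap: 0.0003
grip_force: 2.4
```

```bash
python3 w.py
```

```text
t 17.72 X(lid y) -96.4 Y(lid x) 0.3 z 47.9 F [-0.2 -4.7 -0.4]
```

>>> {"fn": "nudge_tcp", "kwargs": {
  "ticks": {"rows": [[0.2,0,0,0,0,0],[0.4,0,0,0,0,0],[0.6,0,0,0,0,0],[0.6,0,0,0,0,0]]}
}}

```text
t: 18.05
eef_pos: [0.558, -0.27, 0.0474]
tcp_rot: [-180.0, -0.1, 90.5]
force: [0.0, -1.8, -1.5]
finger_gap: -0.0
grip_force: 1.0
```

```bash
python3 w.py
```

```text
t 18.05 X(lid y) -91.5 Y(lid x) 0.0 z 47.4 F [ 0.  -1.8 -1.5]
```

>>> {"fn": "nudge_tcp", "kwargs": {
  "ticks": {"rows": [[0.1,0,0,0,0,0],[0.2,0,0,0,0,0],[0.3,0,0,0,0,0],[0.3,0,0,0,0,0]]}
}}

```text
t: 18.38
eef_pos: [0.5582, -0.269, 0.0476]
tcp_rot: [-180.0, -0.0, 90.5]
force: [0.8, -2.4, -1.1]
finger_gap: -0.0006
grip_force: 1.5
```

```bash
python3 w.py
```

```text
t 18.38 X(lid y) -90.5 Y(lid x) 0.2 z 47.6 F [ 0.8 -2.4 -1.1]
```

Converted, 0.0025 m is 0.5, 0.002 m is 0.4.

>>> {"fn": "nudge_tcp", "kwargs": {
  "ticks": {"rows": [[0.2,0,0,0,0,0],[0.4,0,0,0,0,0],[0.5,0,0,0,0,0],[0.5,0,0,0,0,0]]}
}}

```text
t: 18.72
eef_pos: [0.5583, -0.2683, 0.048]
tcp_rot: [180.0, 0.2, 90.5]
force: [-0.8, -7.8, -1.2]
finger_gap: -0.0001
grip_force: 3.5
```

```bash
python3 w.py
```

```text
t 18.72 X(lid y) -89.8 Y(lid x) 0.4 z 48.0 F [-0.8 -7.8 -1.2]
```

>>> {"fn": "nudge_tcp", "kwargs": {
  "ticks": {"rows": [[-2,0,0,0,0,0],[-6,0,-2,0,0,0],[-6,0,-8,0,0,0],[-6,0,-16,0,0,0],[-2,0,-20,0,0,0],[4,0,-20,0,0,0],[12,0,-20,0,0,0],[20,0,-20,0,0,0]]}
}}

```text
t: 19.38
eef_pos: [0.5574, -0.1654, 0.1485]
tcp_rot: [179.9, -0.1, 90.4]
force: [2.0, 0.7, 0.1]
finger_gap: 0.0001
grip_force: 0.0
```

```bash
python3 w.py
```

```text
t 19.38 X(lid y) 13.1 Y(lid x) 0.3 z 148.5 F [2.  0.7 0.1]
```

Both end flaps are snapped. I'll turn the tool 90° so the same finger geometry works on the front and back flaps.

>>> {"fn": "nudge_tcp", "kwargs": {
  "ticks": {"rows": [[-2,0,0,0,0,7],[-2,0,0,0,0,14],[-2,0,0,0,0,21],[-2,0,0,0,0,28],[-2,0,0,0,0,35],[-2,0,0,0,0,42],[-2,0,0,0,0,49],[-2,0,0,0,0,56]]}
}}

```text
t: 20.05
eef_pos: [0.5573, -0.1758, 0.1477]
tcp_rot: [-179.9, -0.1, 34.2]
force: [-0.4, -0.6, -0.0]
finger_gap: -0.0002
grip_force: 0.0
```

>>> {"fn": "nudge_tcp", "kwargs": {
  "ticks": {"rows": [[0,0,0,0,0,7],[0,0,0,0,0,14],[0,0,0,0,0,21],[0,0,0,0,0,28],[0,0,0,0,0,34],[0,0,0,0,0,34],[0,0,0,0,0,34],[0,0,0,0,0,34]]}
}}

```text
t: 20.72
eef_pos: [0.5574, -0.1763, 0.1477]
tcp_rot: [-179.9, 0.0, 0.7]
force: [0.2, -0.7, 0.6]
finger_gap: 0.0
grip_force: 0.0
```

```bash
python3 w.py; python3 -c "
from h import *
to([.5572-.0895,-.178,.107],.5)"
```

```text
t 20.72 X(lid y) 2.2 Y(lid x) 0.2 z 147.7 F [ 0.2 -0.7  0.6]
t 20.72 d [-0.0897  0.0007  0.0407] rv [-0.05  0.01  0.15]
```

>>> {"fn": "nudge_tcp", "kwargs": {
  "ticks": {"rows": [[-8,0.28,0,0,0,0],[-16,0.28,0,0,0,0],[-18,0.28,4,0,0,0],[-18,0.28,8,0,0,0],[-18,0.28,8,0,0,0],[-18,0.28,8,0,0,0],[-18,0.28,8,0,0,0],[-18,0.28,8,0,0,0]]}
}}

```text
t: 21.38
eef_pos: [0.469, -0.1792, 0.1089]
tcp_rot: [180.0, -0.1, 0.6]
force: [1.0, -1.1, 0.3]
finger_gap: -0.0002
grip_force: 0.0
```

```bash
python3 w.py
```

```text
t 21.38 X(lid y) 0.1 Y(lid x) -88.2 z 108.9 F [ 1.  -1.1  0.3]
```

>>> {"fn": "nudge_tcp", "kwargs": {
  "ticks": {"rows": [[0,0,2.4,0,0,0],[0,0,4.4,0,0,0],[0,0,5.6,0,0,0],[0,0,6.8,0,0,0],[-0.2,0,7.8,0,0,0],[-0.2,0,9,0,0,0],[-0.2,0,9,0,0,0],[-0.2,0,9,0,0,0]]}
}}

```text
t: 22.05
eef_pos: [0.4661, -0.1787, 0.0623]
tcp_rot: [-180.0, 0.1, 0.5]
force: [-0.8, -0.6, -0.5]
finger_gap: 0.0003
grip_force: 0.1
```

```bash
python3 w.py
```

```text
t 22.05 X(lid y) 0.6 Y(lid x) -91.1 z 62.3 F [-0.8 -0.6 -0.5]
```

Converted, 0.011 m is 2.2, 0.0085 m is 1.7.

>>> {"fn": "nudge_tcp", "kwargs": {
  "ticks": {"rows": [[0.2,0,0.6,0,0,0],[0.5,0,1.2,0,0,0],[0.9,0,1.7,0,0,0],[1.4,0,2.2,0,0,0],[1.4,0,2.2,0,0,0]]}
}}

```text
t: 22.47
eef_pos: [0.4738, -0.1789, 0.0513]
tcp_rot: [180.0, 0.0, 0.5]
force: [0.8, -0.9, 0.1]
finger_gap: -0.0003
grip_force: 0.3
```

```bash
python3 w.py
```

```text
t 22.47 X(lid y) 0.4 Y(lid x) -83.4 z 51.3 F [ 0.8 -0.9  0.1]
```

>>> {"fn": "nudge_tcp", "kwargs": {
  "ticks": {"rows": [[0.4,0,0.2,0,0,0],[0.8,0,0.4,0,0,0],[1.2,0,0.6,0,0,0],[1.2,0,0.6,0,0,0]]}
}}

```text
t: 22.8
eef_pos: [0.4792, -0.1788, 0.0483]
tcp_rot: [180.0, 0.1, 0.5]
force: [-1.8, -1.0, 0.7]
finger_gap: -0.0002
grip_force: 1.1
```

```bash
python3 w.py
```

```text
t 22.80 X(lid y) 0.4 Y(lid x) -78.0 z 48.3 F [-1.8 -1.   0.7]
```

>>> {"fn": "nudge_tcp", "kwargs": {
  "ticks": {"rows": [[0.2,0,0,0,0,0],[0.4,0,0.2,0,0,0],[0.6,0,0.2,0,0,0],[0.6,0,0.2,0,0,0]]}
}}

```text
t: 23.13
eef_pos: [0.4831, -0.1786, 0.0475]
tcp_rot: [-180.0, -0.1, 0.5]
force: [-1.0, -0.3, -0.5]
finger_gap: -0.0002
grip_force: 0.2
```

```bash
python3 w.py
```

```text
t 23.13 X(lid y) 0.5 Y(lid x) -74.1 z 47.5 F [-1.  -0.3 -0.5]
```

Converted, 0.003 m is 0.6, 0.002 m is 0.4.

>>> {"fn": "nudge_tcp", "kwargs": {
  "ticks": {"rows": [[0.2,0,0,0,0,0],[0.4,0,0,0,0,0],[0.6,0,0,0,0,0],[0.6,0,0,0,0,0]]}
}}

```text
t: 23.47
eef_pos: [0.4855, -0.1785, 0.0475]
tcp_rot: [-180.0, 0.0, 0.5]
force: [-2.1, -0.0, -1.5]
finger_gap: 0.0001
grip_force: 0.7
```

```bash
python3 w.py
```

```text
t 23.47 X(lid y) 0.7 Y(lid x) -71.7 z 47.5 F [-2.1 -0.  -1.5]
```

>>> {"fn": "nudge_tcp", "kwargs": {
  "ticks": {"rows": [[0.2,0,0,0,0,0],[0.4,0,0,0,0,0],[0.6,0,0,0,0,0],[0.7,0,0,0,0,0],[0.7,0,0,0,0,0]]}
}}

```text
t: 23.88
eef_pos: [0.4864, -0.1783, 0.0474]
tcp_rot: [-180.0, 0.3, 0.5]
force: [-7.0, -0.5, 4.5]
finger_gap: -0.0001
grip_force: 3.9
```

```bash
python3 w.py
```

```text
t 23.88 X(lid y) 0.8 Y(lid x) -70.8 z 47.4 F [-7.  -0.5  4.5]
```

>>> {"fn": "nudge_tcp", "kwargs": {
  "ticks": {"rows": [[-2,0,0,0,0,0],[-6,0,-2,0,0,0],[-6,0,-8,0,0,0],[-6,0,-16,0,0,0],[-2,0,-20,0,0,0],[4,0,-20,0,0,0],[12,0,-20,0,0,0],[20,0,-20,0,0,0]]}
}}

```text
t: 24.55
eef_pos: [0.5917, -0.1779, 0.1498]
tcp_rot: [180.0, -0.3, 0.5]
force: [-0.7, -0.0, -0.2]
finger_gap: 0.0002
grip_force: 0.0
```

>>> {"fn": "nudge_tcp", "kwargs": {
  "ticks": {"rows": [[8,0,0,0,0,0],[12,0,0,0,0,0],[12,0,2,0,0,0],[12,0,4,0,0,0],[12,0,4,0,0,0],[12,0,4,0,0,0]]}
}}

```text
t: 25.05
eef_pos: [0.6471, -0.177, 0.1263]
tcp_rot: [-179.9, 0.2, 0.5]
force: [0.2, -0.5, 0.5]
finger_gap: 0.0003
grip_force: 0.0
```

```bash
python3 w.py
```

```text
t 25.05 X(lid y) 0.7 Y(lid x) 89.9 z 126.3 F [ 0.2 -0.5  0.5]
```

Converted, 0.064 m is 12.8, 0.058 m is 11.6.

>>> {"fn": "nudge_tcp", "kwargs": {
  "ticks": {"rows": [[0,0,4,0,0,0],[0,0,6.2,0,0,0],[0,0,8.2,0,0,0],[0,0,9.4,0,0,0],[0,0,10.6,0,0,0],[0,0,11.6,0,0,0],[0,0,12.8,0,0,0],[0,0,12.8,0,0,0]]}
}}

```text
t: 25.72
eef_pos: [0.6486, -0.1772, 0.0626]
tcp_rot: [-180.0, 0.1, 0.5]
force: [1.2, 0.6, -0.3]
finger_gap: -0.0
grip_force: 0.1
```

```bash
python3 w.py
```

```text
t 25.72 X(lid y) 0.5 Y(lid x) 91.4 z 62.6 F [ 1.2  0.6 -0.3]
```

>>> {"fn": "nudge_tcp", "kwargs": {
  "ticks": {"rows": [[-0.2,0,0.6,0,0,0],[-0.5,0,1.2,0,0,0],[-0.9,0,1.7,0,0,0],[-1.3,0,2.2,0,0,0],[-1.3,0,2.2,0,0,0]]}
}}

```text
t: 26.13
eef_pos: [0.642, -0.1773, 0.0523]
tcp_rot: [180.0, 0.0, 0.5]
force: [0.4, -0.3, -0.7]
finger_gap: 0.0003
grip_force: 0.3
```

```bash
python3 w.py
```

```text
t 26.13 X(lid y) 0.4 Y(lid x) 84.8 z 52.3 F [ 0.4 -0.3 -0.7]
```

Converted, -0.007 m is -1.4, -0.004 m is -0.8.

>>> {"fn": "nudge_tcp", "kwargs": {
  "ticks": {"rows": [[-0.4,0,0.2,0,0,0],[-0.8,0,0.4,0,0,0],[-1.4,0,0.8,0,0,0],[-1.4,0,0.8,0,0,0]]}
}}

```text
t: 26.47
eef_pos: [0.6354, -0.1775, 0.0488]
tcp_rot: [180.0, -0.0, 0.5]
force: [2.2, -0.9, 0.2]
finger_gap: 0.0002
grip_force: 1.1
```

```bash
python3 w.py
```

```text
t 26.47 X(lid y) 0.3 Y(lid x) 78.2 z 48.8 F [ 2.2 -0.9  0.2]
```

>>> {"fn": "nudge_tcp", "kwargs": {
  "ticks": {"rows": [[-0.2,0,0,0,0,0],[-0.4,0,0.2,0,0,0],[-0.6,0,0.2,0,0,0],[-0.6,0,0.2,0,0,0]]}
}}

```text
t: 26.8
eef_pos: [0.6331, -0.1777, 0.048]
tcp_rot: [180.0, -0.1, 0.5]
force: [3.0, -2.0, 1.4]
finger_gap: 0.0
grip_force: 1.6
```

```bash
python3 w.py
```

```text
t 26.80 X(lid y) 0.1 Y(lid x) 75.9 z 48.0 F [ 3.  -2.   1.4]
```

>>> {"fn": "nudge_tcp", "kwargs": {
  "ticks": {"rows": [[-0.2,0,0,0,0,0],[-0.4,0,0,0,0,0],[-0.6,0,0,0,0,0],[-0.6,0,0,0,0,0]]}
}}

```text
t: 27.13
eef_pos: [0.6287, -0.1772, 0.0472]
tcp_rot: [-180.0, 0.1, 0.5]
force: [1.5, -1.1, -0.6]
finger_gap: 0.0002
grip_force: 1.2
```

```bash
python3 w.py
```

```text
t 27.13 X(lid y) 0.6 Y(lid x) 71.5 z 47.2 F [ 1.5 -1.1 -0.6]
```

Snapped. I'll press lightly to seat it, then retract and take a final look from above.

Converted, -0.0035 m is -0.7, -0.003 m is -0.6.

>>> {"fn": "nudge_tcp", "kwargs": {
  "ticks": {"rows": [[-0.2,0,0,0,0,0],[-0.4,0,0,0,0,0],[-0.6,0,0,0,0,0],[-0.7,0,0,0,0,0],[-0.7,0,0,0,0,0]]}
}}

```text
t: 27.55
eef_pos: [0.6278, -0.1772, 0.0485]
tcp_rot: [-180.0, -0.2, 0.5]
force: [6.3, 0.2, -0.1]
finger_gap: 0.0
grip_force: 3.0
```

```bash
python3 w.py
```

```text
t 27.55 X(lid y) 0.7 Y(lid x) 70.6 z 48.5 F [ 6.3  0.2 -0.1]
```

>>> {"fn": "nudge_tcp", "kwargs": {
  "ticks": {"rows": [[2,0,0,0,0,0],[6,0,-2,0,0,0],[6,0,-8,0,0,0],[6,0,-16,0,0,0],[2,0,-24,0,0,0],[-4,0,-32,0,0,0],[-12,0,-36,0,0,0],[-20,0,-36,0,0,0]]}
}}

```text
t: 28.22
eef_pos: [0.5367, -0.1783, 0.2303]
tcp_rot: [179.9, -0.3, 0.6]
force: [-0.2, -1.3, 1.5]
finger_gap: 0.0001
grip_force: 0.0
```

>>> {"fn": "nudge_tcp", "kwargs": {
  "ticks": {"rows": [[-8,0,0,0,0,0],[-12,0,0,0,0,0],[-12,0,-8,0,0,0],[-12,0,-8,0,0,0],[-12,0,-8,0,0,0],[-12,0,-8,0,0,0]]}
}}

```text
t: 28.72
eef_pos: [0.4757, -0.1786, 0.2664]
tcp_rot: [-180.0, 0.0, 0.5]
force: [-0.4, 0.4, -0.0]
finger_gap: 0.0
grip_force: 0.0
```

Run:
```python
from h import *
q=[]
for n,(x,y) in (('wrist',(0,0)),('top',(0,0)),('scene',(0,0))):
    p,W=cloud(n); c=manip.calibration(n)
    h=c['world_to_cam']@[.5572,-.1785,.07,1]; u=int(c['cx']+c['fx']*h[0]/-h[2]); v=int(c['cy']-c['fy']*h[1]/-h[2]); print(n,u,v)
    r={'wrist':130,'top':55,'scene':65}[n]
    P=cv2.copyMakeBorder(p,r,r,r,r,cv2.BORDER_CONSTANT); q.append(cv2.resize(P[v:v+2*r,u:u+2*r],(260,260),interpolation=cv2.INTER_CUBIC))
    z=W[...,2]; m=(z>.073)&(z<.081)&(np.hypot(W[...,0]-.5572,W[...,1]+.1785)<.1); Q=W[m]
    print(len(Q),cv2.minAreaRect(Q[:,:2].astype(np.float32)*1000),np.median(Q[:,2]))
cv2.imwrite('pics/end.png',np.hstack(q))
```

```text
wrist 284 101
18699 ((557.021728515625, -177.92840576171875), (120.12852478027344, 161.95880126953125), 0.4887905418872833) 0.07691952890312875
top 357 205
1961 ((557.884033203125, -162.58338928222656), (136.7212371826172, 122.18680572509766), 86.32447052001953) 0.07652630141248218
scene 215 155
1961 ((557.521240234375, -175.79513549804688), (122.78282165527344, 164.3625946044922), 1.7647507190704346) 0.07539874601922747
```

View pics/end.png

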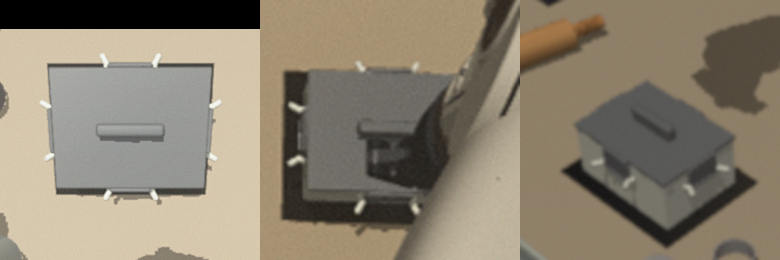

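The wrist crop shows the lid flat and centred with all four flaps hanging between their catches (left panel: rows 64 and 191, columns 50 and 210). Handing in.

```bash
python3 -c "
from station import manip
print(manip.finish_job())"
```

```text
the job is handed in; nothing more can be done
None
```

The lid is seated flat on the box, all four flaps are snapped shut (readings stayed under about 11 N), I kept clear of the cutter, cup and shaker, and the job is handed in at about 29 s; no verdict was shown.

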